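# Close the test kiln on its catch

## Robot

A 6-joint arm with a two-finger parallel gripper is mounted at the origin on the work surface. World frame = base frame: x ahead of the robot, y to its left, z up, the work surface at z = 0. Lengths are in m, angles in rad, forces in N, time in s.
With the tool pointing down it reaches from about 0.275 to 0.75 m from the base axis. Payload 10.2 kg.
Tool frame: the origin (TCP) lies between the finger pads; the fingertips stand 8 mm ahead of it and the grasp point (between the pads) lies 11 mm behind it (arm.tip_reach is the distance from the TCP to the fingertips, in m); z points along the fingers, y is the line along which they close (so a half turn about z gives the same grasp; the last joint's range is limited). The gripper opens to 88 mm and grips with 3 to 60 N. Pads are 18 mm wide; open, the fingers measure 123 mm over their backs; the gripper's body (75 mm by 187 mm) begins 45 mm behind the grasp point.
Start: joints at [1.12, 0.313, 1.498, -0, 1.331, -0.223], TCP at [0.119, 0.511, 0.247] pointing down, gripper open.
Joint ranges: [-2.94, 2.94], [-0.97, 2.17], [0.19, 2.56], [-1.23, 4.37], [0.02, 3.11], [-2.88, 2.88]. Speed limits (rad/s): [2.39, 2.39, 3.01, 3.14, 3.14, 3.14].

## Interface

Orientations are given as a unit quaternion [w, x, y, z].
In Python, from cell import arm gives the robot as it stands.
- The arm moves only by the tool move_arm, never from a script. Its argument "moves" is text: rows parted by semicolons, each of 7 numbers parted by spaces: the turn, a rotation vector about the tool's x, y, z each as a share of pi rad, from -1 to 1, then the shift along the tool's x, y, z each as a share of 20 cm, from -1 to 1, then the opening, from -1 (shut) to 1 (fully open). A call has 1 to 5 rows; each row is the pose to reach, as a shift and turn from the pose commanded when the call began, along the tool's axes at that moment, turning the shorter way round; what a row does not reach only later rows make up. A row lasts 1/12 s, in which the tool goes at most 41.7 mm and 7.16 degrees, less where a joint would pass 70% of its speed; a pose out of reach is approached as far as the arm can. A call with a number of a shift or a turn outside -1 to 1 is refused whole. A call with a gripper value outside its range is refused whole. The fingers move at their own pace and stop on an object; "squeeze" is the grip in N (left out, the last holds). Time passes only in rows, so rows that repeat a pose let the fingers close. It gives the time, the measured TCP pose, the force, the opening and the grip force at its end, in the units of the state.
- arm.state(): the state, without advancing time (a new reading comes with each control period).
- arm.camera(name): name is "scene" or "top" or "wrist"; returns a dict with "image" (480x640x3 uint8, blue, green, red), "depth" (480x640 float32, m along the optical axis (not along the pixel's ray), 0 where there is no reading), "fx", "fy", "cx", "cy" (pixels), "view" (4x4, takes a point from world to camera coordinates). Camera axes: x right, y up, looking along -z (the intrinsics and any distortion apply to the point x, -y, -z); pixel columns grow to the right and rows downward; lengths in m; the calibration is good to about 2 mm. A picture is of the moment at which its call begins.
- arm.hand_in(): hands the job in; it is judged then, once.
Trained networks look in the newest picture that a camera, given by its name, has taken for a name from the list of things; names that differ only in an ending like _2 or _b are one class to them, and where a whole thing is asked for, a point or a joint stands for the part that bears it (a point fixed in the world has none). Each returns a list of dicts, best first, with "score" (0 to 1); they miss things now and then, are a little off and sometimes report something else, mostly with a low value. They report only what shows in the picture. A call takes as long as a camera call. They do not tell look-alikes from the thing itself.
- arm.look_for(camera, query): "rect" ([centre column, centre row, width, height] as shares, 0 to 1, of the picture: columns of its width, rows of its height, round what is visible of it).
- arm.mark_of(camera, query): "centre" ([column, row] as shares, 0 to 1, of the picture: columns of its width, rows of its height: a listed point, or the origin of a listed thing).
The state is a dict: "clock": time; "q": joint angles; "qd": joint speeds; "tau": joint torques, N m; "tool_pos": TCP position; "ee_rot": TCP orientation; "contact_force": force on the tool from outside, world axes, zero at the start; "wrist_torque": the same for the moment, N m; "opening": opening from 0.0 (shut) to 1.0 (fully open); "finger_force": force on a finger pad.
Only numpy, scipy, OpenCV 4.12 (cv2) and the standard library are available. Lean on these libraries where they do the work, as an engineer would, in place of code of your own. Each camera call takes 0.05 s, during which the arm holds its last target. There are 200 camera calls.

## Task

The tall round kiln post is standing in the way of the open kiln door: lift it out and stand it upright on the kiln shelf slab that lies on the table, beside the two short posts. Then push the kiln door fully shut, without slamming it, until it clicks home on its catch and stays shut by itself. Do not knock the tall post over, and leave the short posts, the stacked bowls and the brush where they are.

Things in the scene. Friction and masses are not known exactly. Their poses are not given: they have to be found in the camera images.
- kiln: Grey bench kiln, fixed, 260 mm deep (own x), 300 wide (own y), 270 high. Origin: centre of its underside, on the table; z up. Front face at own x = -130, looking along own -x, roughly world -y. The closed door's outer face is at own x = -160, push plate -163.
- canopy_lip (a point): Middle of the lower front edge of the kiln's sheet-steel fume canopy, 290 mm above the table, axes as the kiln's. The canopy covers the kiln's top, 320 mm wide (own y), and overhangs the closed door by 40 mm: a gripper held upright cannot follow the door home; it must lean, fingers pointing towards the kiln.
- door (a joint): Door angle, rad: 0 = fully shut, grows as it opens (starts 1.1 to 1.4). Swings easily (under 5 N at the push plate) and stays where left, until at about 0.08 its striker meets the spring catch; 7 to 12 N at the push plate takes it over the catch (at about 0.035), it snaps to 0 and holds. Released sooner it springs back or hangs ajar.
- door_hinge (a point): On the door's vertical hinge line, 120 mm above the table, at kiln own x = -145, y = 100; axes turn with the door. Grey door, 30 mm thick (15 either side of the hinge plane), 200 mm from hinge to free edge, 40 to 215 mm above the table. At angle q it runs from here along (-sin q, -cos q) of the kiln's x, y; its outer face looks along (-cos q, sin q).
- push_plate (a point): Centre of the face of the flat steel push plate (50 wide, 90 high, 3 mm proud) on the door's outer face: 150 mm from the hinge line, 120 mm above the table, 18 mm out from the hinge plane. Axes are the door's: -x points out of the outer face, -y to the free edge, z up.
- catch_block (a point): Middle of the dark steel catch block on the kiln front beside the closed door's free edge: 36 wide, 46 high, as proud as the door's plate at most. The roller of the catch is inside it, facing the door edge.
- tall_post: Tall kiln post: plain cream round pillar, 45 mm diameter, 190 high, 0.25 to 0.42 kg, loose, upright on the table between open door and kiln front. Origin: centre of its underside, z along it. It stands in front of the canopy: grip it from straight above, 150 to 170 mm up, best with the fingers in line with the hinge, clear of the door.
- kiln_shelf: Cream kiln shelf slab, 240 mm (own x) x 200 (own y) x 20 thick, lying fixed on the table to the robot's right. Origin: centre of its underside, z up; its top is 20 mm above the table. The two short posts stand on its own -y half; the +y half is empty.
- short_post_a: Short kiln post, cream, 45 mm diameter, 70 mm high, loose on the slab; origin at the centre of its underside.
- short_post_b: Second short kiln post, the same, loose on the slab; origin at the centre of its underside.
- bowls: Two white bowls stacked upside down, 156 mm diameter, 120 mm high together, loose near the back of the table; origin at the centre of the underside.
- brush: Brush with a wooden handle, about 180 mm long, lying loose on the table in front of the kiln; its long axis is own x.
Not all that is in view belongs to the job. There is more than one size of the tall_post; the one meant has the size given above.

How it is judged:
On the way, in this order (a step that is already met when the one before it is completed fails the run):
1. the tall post stands upright on the kiln shelf slab, released, while the door is still open (x of tall_post in the frame of kiln_shelf between -0.1 and 0.1 m and y of tall_post in the frame of kiln_shelf between -0.08 and 0.08 m and z of tall_post in the frame of kiln_shelf between 0.014 and 0.026 m and angle between tall_post's own z axis and vertical below 0.1 rad and linear speed of tall_post below 0.02 m/s and contact force between each of the arm, the fingers and tall_post below 0.2 N and value of joint door above 0.3 rad), for 0.2 s.
2. the door is shut and seated on its catch (value of joint door below 0.015 rad), for 0.2 s.
At the end, for the whole second after the job is handed in: The door is within 0.015 rad of fully shut and stays so by itself; the tall post stands upright (within 0.1 rad), still and released, on the slab (axis within 100 mm of the slab's centre along its x, 80 mm along its y); short posts, bowls and brush are within 30 mm of their starts (x of tall_post in the frame of kiln_shelf between -0.1 and 0.1 m and y of tall_post in the frame of kiln_shelf between -0.08 and 0.08 m and z of tall_post in the frame of kiln_shelf between 0.014 and 0.026 m and angle between tall_post's own z axis and vertical below 0.1 rad and linear speed of tall_post below 0.02 m/s and contact force between each of the arm, the fingers and tall_post below 0.2 N and value of joint door below 0.015 rad); the robot touches nothing.
It fails at once if the tall post is knocked over (leans more than 0.6 rad) (angle between tall_post's own z axis and vertical above 0.6 rad).
It fails at once if the door is slammed (faster than 2 rad/s before it reaches the catch) (value of joint door above 0.12 rad and velocity of joint door below -2 rad/s).
It fails at once if a short post, the bowls or the brush is displaced by more than 30 mm (distance of any of short_post_a, short_post_b, bowls, brush from where it was at the start of the episode above 0.03 m).
It also fails if it takes over 64 s, if anything falls off the work surface, if the arm or the gripper's body presses on something with over 40 N, if the wrist force passes 120 N, or if a joint passes its speed limit or range.

## Working session

There is one attempt and no reset: what is moved stays moved. The work goes in short steps, Python scripts to look and compute and a tool call to move; the robot and the scene stay as the last step left them, time stands still between calls to the robot, and variables do not carry over. Pictures are saved under pics/ and viewed, at most 10 in all, crops included, and the job is handed in when it is done.

Besides the shell and the picture viewer there is one more tool, called after ">>>" as name(argument=value, ...) on one line, values as JSON. move_arm: Moves the arm, as the interface text tells. Shift numbers are shares of 20 cm and turn numbers shares of pi rad, none past 1 either way. Its arguments: {"type":"object","properties":{"moves":{"type":"string"},"squeeze":{"type":"number"}},"required":["moves"]}

```bash
mkdir -p pics; ls; cat > h.py <<'E'
import numpy as np, cv2
from cell import arm
def pt(c,u,v,r=2):
    u=int(round(u));v=int(round(v))
    d=c["depth"][max(0,v-r):v+r+1,max(0,u-r):u+r+1]; d=d[d>0]
    if d.size==0: return None
    d=np.median(d)
    p=np.array([(u-c["cx"])/c["fx"]*d,-(v-c["cy"])/c["fy"]*d,-d,1])
    return (np.linalg.inv(c["view"])@p)[:3]
def cloud(c):
    v,u=np.mgrid[0:480,0:640]; d=c["depth"]
    P=np.stack([(u-c["cx"])/c["fx"]*d,-(v-c["cy"])/c["fy"]*d,-d,np.ones_like(d)],-1)
    W=P@np.linalg.inv(c["view"]).T
    W=W[...,:3]; W[d<=0]=np.nan
    return W
E
python3 - <<'E'
from h import *
np.set_printoptions(precision=3,suppress=True)
s=arm.state(); print(s["clock"],s["tool_pos"],s["ee_rot"])
for n in ("scene","top"):
    c=arm.camera(n); cv2.imwrite(f"pics/{n}0.png",c["image"])
    np.savez(f"{n}0.npz",**{k:c[k] for k in c})
    print(n,c["fx"],c.keys(),np.linalg.inv(c["view"])[:3,3])
    for q in ("tall_post","kiln","door","door_hinge","push_plate","kiln_shelf","short_post_a","bowls","brush","canopy_lip","catch_block"):
        try:
            m=arm.mark_of(n,q)
            for a in m[:4]:
                u,v=a["centre"][0]*640,a["centre"][1]*480
                print(q,round(a["score"],2),round(u),round(v),pt(c,min(u,639),min(v,479)))
        except Exception as e: print(q,e)
E
```

```text
pics
0.0 [0.118 0.511 0.246] [-0.     0.114  0.994 -0.001]
scene 456.2392136366619 dict_keys(['image', 'depth', 'fx', 'fy', 'cx', 'cy', 'view']) [ 0.636 -0.282  1.083]
tall_post 0.97 241 198 [0.355 0.077 0.137]
tall_post 0.65 246 405 [ 0.489 -0.343  0.089]
tall_post 0.64 342 244 [0.6   0.043 0.088]
tall_post 0.63 251 223 [0.37  0.056 0.042]
kiln 0.91 354 152 [0.587 0.156 0.31 ]
door it knows: bowls, brush, canopy_lip, catch_block, door_hinge, kiln, kiln_shelf, push_plate, short_post, tall_post
door_hinge 0.58 303 169 [0.485 0.144 0.213]
door_hinge 0.4 337 164 [0.539 0.244 0.078]
push_plate 0.86 296 231 [0.5   0.022 0.163]
kiln_shelf 0.59 269 379 [ 0.512 -0.283  0.02 ]
short_post_a 0.82 245 406 [ 0.488 -0.345  0.09 ]
short_post_a 0.71 300 414 [ 0.601 -0.332  0.09 ]
bowls 0.6 409 280 [ 0.761 -0.01   0.111]
brush 0.88 327 303 [ 0.597 -0.086  0.019]
canopy_lip 0.6 339 166 [0.545 0.241 0.076]
canopy_lip 0.28 351 148 [0.58  0.163 0.31 ]
catch_block 0.7 406 278 [ 0.754 -0.007  0.111]
catch_block 0.57 401 178 [0.685 0.128 0.3  ]
catch_block 0.47 326 300 [ 0.592 -0.079  0.018]
top 454.8696385484327 dict_keys(['image', 'depth', 'fx', 'fy', 'cx', 'cy', 'view']) [0.389 0.005 1.075]
tall_post 0.94 281 245 [0.565 0.064 0.106]
tall_post 0.83 276 342 [0.362 0.066 0.137]
tall_post 0.57 249 358 [0.328 0.122 0.106]
door it knows: bowls, brush, canopy_lip, catch_block, door_hinge, kiln, kiln_shelf, push_plate, short_post, tall_post
door_hinge 0.79 215 292 [0.446 0.159 0.311]
push_plate 0.97 289 278 [0.49  0.043 0.147]
kiln_shelf 0.87 432 278 [ 0.51  -0.286  0.02 ]
kiln_shelf 0.27 284 244 [0.566 0.058 0.113]
short_post_a 0.91 452 246 [ 0.576 -0.316  0.08 ]
short_post_a 0.66 459 297 [ 0.462 -0.326  0.085]
bowls 0.96 304 168 [0.739 0.019 0.113]
brush 0.57 344 242 [ 0.591 -0.079  0.02 ]
canopy_lip 0.91 235 233 [0.611 0.182 0.003]
```

View pics/scene0.png

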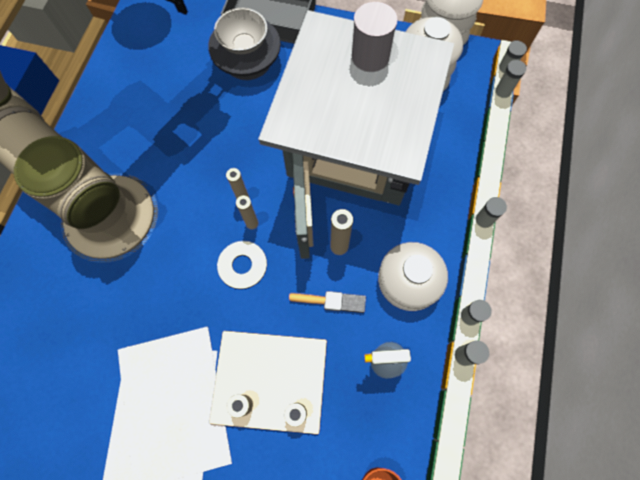

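View pics/top0.png

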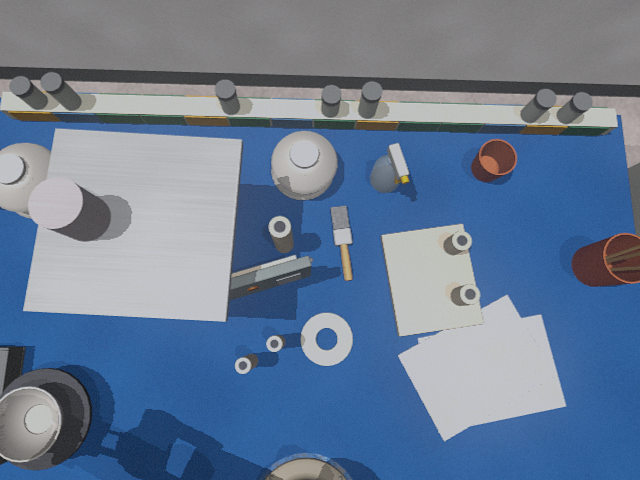

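The scene picture shows the tall post at about (341,230) between the open door (303,205) and the bowls. Two thinner decoy posts are at (240,195), and the slab at (268,380) has short posts on its lower edge. In the top picture the post top is at (280,228), the door's top edge runs from (231,282) to (312,265), and the slab is at (432,280).

```bash
python3 - <<'E'
from h import *
np.set_printoptions(precision=4,suppress=True)
for n in ("top","scene"):
    c=dict(np.load(n+"0.npz")); W=cloud(c); x,y,z=W[...,0],W[...,1],W[...,2]
    def sel(m,name):
        P=W[m]; 
        if len(P)<5: print(n,name,len(P)); return
        (cx,cy),(w,h),a=cv2.minAreaRect((P[:,:2]*1000).astype(np.float32))
        (ex,ey),r=cv2.minEnclosingCircle((P[:,:2]*1000).astype(np.float32))
        print(n,name,len(P),"rect",np.round([cx,cy,w,h,a],1),"circ",np.round([ex,ey,r],1),"z",np.nanmedian(P[:,2]).round(4), "mean",P[:,:2].mean(0))
    sel((abs(x-.6)<.06)&(abs(y-.04)<.06)&(abs(z-.19)<.008),"post")
    sel((abs(x-.51)<.16)&(abs(y+.28)<.17)&(abs(z-.02)<.006),"slab")
    for m in arm.look_for(n,"short_post")[:2]:
        pass
    sel((abs(x-.585)<.04)&(abs(y+.32)<.06)&(abs(z-.09)<.008),"shortA")
    sel((abs(x-.47)<.04)&(abs(y+.33)<.06)&(abs(z-.09)<.008),"shortB")
    sel((abs(x-.48)<.1)&(y>-.05)&(y<.17)&(abs(z-.213)<.008),"doortop")
    sel((z>.28)&(z<.33)&(x>.3)&(x<1)&(y>.1),"canopy")
    sel((abs(x-.75)<.12)&(abs(y-.0)<.12)&(z>.04)&(z<.13),"bowls")
    sel((abs(x-.6)<.12)&(abs(y+.08)<.06)&(z>.006)&(z<.03),"brush")
    m=(abs(x-.36)<.1)&(abs(y-.09)<.07)&(z>.08); sel(m,"decoys")
    print(np.nanmax(z[m]))
E
```

```text
top post 399 rect [586.8  64.8  45.3  42.7  46.5] circ [587.2  64.3  22.7] z 0.1906 mean [0.5862 0.0644]
top slab 7723 rect [ 509.6 -283.6  240.4  201.     9.3] circ [ 509.  -282.9  153.9] z 0.0202 mean [ 0.5039 -0.2746]
top shortA 324 rect [ 586.9 -332.9   43.2   43.4   86.8] circ [ 586.9 -334.1   22.9] z 0.0903 mean [ 0.5863 -0.3328]
top shortB 345 rect [ 468.8 -346.1   43.7   43.5   19.7] circ [ 469.  -346.    22.5] z 0.09 mean [ 0.4685 -0.3453]
top doortop 985 rect [492.8  78.7  22.6 160.   17.7] circ [491.7  78.5  80.4] z 0.2152 mean [0.4924 0.077 ]
top canopy 32869 rect [564.6 299.4 331.7 321.   88. ] circ [563.9 298.8 228.9] z 0.3107 mean [0.5553 0.2878]
top bowls 3264 rect [767.7  20.7 147.6 151.8   1.1] circ [770.6  20.6  77.6] z 0.0977 mean [0.7584 0.02  ]
top brush 979 rect [610.6 -65.7 219.8  82.1   2.5] circ [610.9 -62.  114.9] z 0.0184 mean [ 0.6051 -0.0728]
top decoys 1097 rect [378.5 137.2 148.6 105.4  41.1] circ [381.9 132.1  81.5] z 0.2909 mean [0.3894 0.1276]
0.3142603108782176
scene post 347 rect [590.8  62.1  42.2  43.5  12.9] circ [590.9  62.9  22.8] z 0.1898 me
[... 243 characters left out ...]
914 -0.3357]
scene shortB 394 rect [ 473.3 -348.4   43.2   43.2    4.2] circ [ 473.1 -348.3   22.3] z 0.0895 mean [ 0.4737 -0.3485]
scene doortop 846 rect [493.8  85.6  22.1 179.1  17.8] circ [489.2  84.1  89.7] z 0.2145 mean [0.4951 0.082 ]
scene canopy 21305 rect [567.3 298.1 335.1 320.9  87.9] circ [567.4 297.3 229. ] z 0.3098 mean [0.5699 0.2741]
scene bowls 3473 rect [774.4  17.3 150.4 152.6  58.1] circ [774.7  18.7  77.5] z 0.0973 mean [0.7711 0.0084]
scene brush 990 rect [619.4 -76.5 223.3  51.8  16.3] circ [614.5 -59.7 111.9] z 0.0178 mean [ 0.612  -0.0762]
scene decoys 996 rect [388.  132.2 146.2 107.3  35.3] circ [384.4 129.1  80.4] z 0.1377 mean [0.3826 0.117 ]
0.31256792407346023
```

```bash
cat > plan.py <<'E'
import numpy as np, math
from scipy.spatial.transform import Rotation as R, Slerp
from cell import arm
def ori(close_deg=None,head=None,lean=0):
    """down: closing line at close_deg. lean: fingers lean towards heading (deg), closing line horizontal, square to it"""
    if head is None: a=math.radians(close_deg); y=np.array([math.cos(a),math.sin(a),0]); z=np.array([0,0,-1.])
    else:
        h=math.radians(head); l=math.radians(lean)
        z=np.array([math.sin(l)*math.cos(h),math.sin(l)*math.sin(h),-math.cos(l)]); y=np.array([-math.sin(h),math.cos(h),0])
    return R.from_matrix(np.stack([np.cross(y,z),y,z],1))
def cur():
    s=arm.state(); w,x,y,z=s["ee_rot"]; return np.array(s["tool_pos"]),R.from_quat([x,y,z,w])
def plan(wps,grip,p=None,r=None,slow=.039):
    """wps: (pos, Rotation); prints one row per call part with the number of rows it needs"""
    if p is None: p,r=cur()
    for q,o in wps:
        q=np.array(q,float)
        n=max(1,math.ceil(max(np.linalg.norm(q-p)/slow,np.degrees((r.inv()*o).magnitude())/7.0)))
        k=math.ceil(n/5); S=Slerp([0,1],R.concatenate([r,o])); p0=p.copy(); t0=0
        for i in range(1,k+1):
            t=i/k; P=p0+(q-p0)*t; O=S(t)
            row=np.round(np.r_[(r.inv()*O).as_rotvec()/np.pi, r.inv().apply(P-p)/.2],3)
            print(" ".join(f"{v:g}" for v in row+0.), grip, "| x",math.ceil(n/k),"->",np.round(P,3))
            p=p+r.apply(row[3:]*.2); r=r*R.from_rotvec(row[:3]*np.pi)
    return p,r
E
python3 - <<'E'
from plan import *
d=ori(170) 
p,r=cur()
if (r.inv()*d).magnitude()>(r.inv()*ori(-10)).magnitude(): d=ori(-10); print("flip")
S=Slerp([0,1],R.concatenate([r,d]))
plan([((.21,.38,.38),S(.35)),((.35,.12,.40),S(.75)),((.47,.06,.36),d),((.589,.0635,.27),d)],0.5)
E
```

```text
flip
0 0 0.085 -0.297 -0.269 -0.333 0.5 | x 3 -> [0.164 0.446 0.313]
0 0 0.084 -0.357 -0.18 -0.333 0.5 | x 3 -> [0.21 0.38 0.38]
0 0 0.097 -0.701 -0.231 -0.05 0.5 | x 4 -> [0.28 0.25 0.39]
0 0 0.096 -0.738 -0.01 -0.05 0.5 | x 4 -> [0.35 0.12 0.4 ]
0 0 0.121 -0.417 0.526 0.2 0.5 | x 4 -> [0.47 0.06 0.36]
0 0 0 0.121 0.583 0.45 0.5 | x 4 -> [0.589 0.064 0.27 ]
```

>>> move_arm(moves="0 0 0.085 -0.297 -0.269 -0.333 0.5;0 0 0.085 -0.297 -0.269 -0.333 0.5;0 0 0.085 -0.297 -0.269 -0.333 0.5")

```text
clock: 1.45
tool_pos: [0.1655, 0.4443, 0.3159]
ee_rot: [0.001, 0.248, 0.969, 0.001]
contact_force: [0.7, 0.8, 0.6]
opening: 0.795
finger_force: 0.0
```

>>> move_arm(moves="0 0 0.084 -0.357 -0.18 -0.333 0.5;0 0 0.084 -0.357 -0.18 -0.333 0.5;0 0 0.084 -0.357 -0.18 -0.333 0.5")

```text
clock: 1.7
tool_pos: [0.2113, 0.3783, 0.383]
ee_rot: [0.001, 0.374, 0.927, 0.002]
contact_force: [-0.0, -0.3, 0.8]
opening: 0.752
finger_force: 0.0
```

>>> move_arm(moves="0 0 0.097 -0.701 -0.231 -0.05 0.5;0 0 0.097 -0.701 -0.231 -0.05 0.5;0 0 0.097 -0.701 -0.231 -0.05 0.5;0 0 0.097 -0.701 -0.231 -0.05 0.5")

```text
clock: 2.03
tool_pos: [0.2809, 0.2474, 0.3904]
ee_rot: [0.001, 0.509, 0.861, 0.0]
contact_force: [-0.1, 0.1, -0.6]
opening: 0.752
finger_force: 0.0
```

>>> move_arm(moves="0 0 0.096 -0.738 -0.01 -0.05 0.5;0 0 0.096 -0.738 -0.01 -0.05 0.5;0 0 0.096 -0.738 -0.01 -0.05 0.5;0 0 0.096 -0.738 -0.01 -0.05 0.5")

```text
clock: 2.37
tool_pos: [0.351, 0.1171, 0.4002]
ee_rot: [0.0, 0.633, 0.774, -0.0]
contact_force: [1.0, -0.2, -0.8]
opening: 0.75
finger_force: 0.0
```

>>> move_arm(moves="0 0 0.121 -0.417 0.526 0.2 0.5;0 0 0.121 -0.417 0.526 0.2 0.5;0 0 0.121 -0.417 0.526 0.2 0.5;0 0 0.121 -0.417 0.526 0.2 0.5")

```text
clock: 2.7
tool_pos: [0.4726, 0.0575, 0.3573]
ee_rot: [-0.001, 0.769, 0.639, -0.001]
contact_force: [-0.2, 0.6, -0.7]
opening: 0.748
finger_force: 0.0
```

>>> move_arm(moves="0 0 0 0.121 0.583 0.45 0.5;0 0 0 0.121 0.583 0.45 0.5;0 0 0 0.121 0.583 0.45 0.5;0 0 0 0.121 0.583 0.45 0.5;0 0 0 0.121 0.583 0.45 0.5")

```text
clock: 3.12
tool_pos: [0.5903, 0.0633, 0.2649]
ee_rot: [-0.002, 0.766, 0.643, -0.002]
contact_force: [-0.0, 0.1, -0.1]
opening: 0.749
finger_force: 0.0
```

```bash
python3 - <<'E'
from h import *
from plan import *
np.set_printoptions(precision=4,suppress=True)
c=arm.camera("wrist"); cv2.imwrite("pics/w1.png",c["image"])
W=cloud(c); x,y,z=W[...,0],W[...,1],W[...,2]
m=(abs(x-.59)<.05)&(abs(y-.063)<.05)&(abs(z-.19)<.008); print(m.sum())
if m.sum()>20:
  P=(W[m][:,:2]*1000).astype(np.float32); print(cv2.minEnclosingCircle(P),P.mean(0),np.median(W[m][:,2]))
p,r=cur(); print(p,r.as_matrix()[:,1])
d=ori(-10)
plan([((.589,.0635,.166),d)],0.5)
E
```

```text
4516
((586.1732177734375, 63.461116790771484), 22.37868881225586) [586.4513  64.6603] 0.19138878535256892
[0.5893 0.0635 0.2674] [ 0.9848 -0.1735 -0.0044]
-0.001 0 0 0 0.001 0.507 0.5 | x 3 -> [0.589 0.064 0.166]
```

View pics/w1.png

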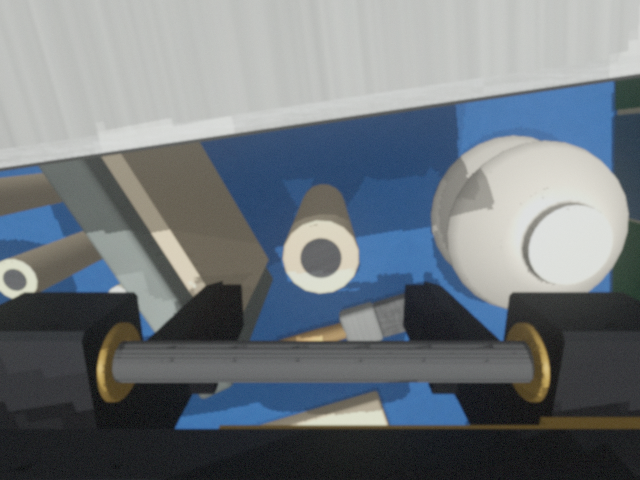

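The wrist view shows the post top at (321,257), centred between the fingers. The door top is left at (130,250), the canopy edge is at the top (row ~100), and the bowls are to the right.

```bash
python3 - <<'E'
from h import *
c=arm.camera("wrist"); print(np.linalg.inv(c["view"])[:3,3],arm.state()["q"])
W=cloud(c); x,y,z=W[...,0],W[...,1],W[...,2]
m=(abs(z-.31)<.01)&(abs(x-.59)<.08)&(y>.08); print(np.nanmin(y[m]), np.percentile(y[m],1)); 
for a in (.52,.59,.66):
  k=m&(abs(x-a)<.01); print(a,np.min(y[k]) if k.any() else None)
m=(z>.24)&(z<.33)&(abs(x-.59)<.08)&(y>.08); print(np.percentile(y[m],[.1,1]),np.percentile(z[m],[1,50]))
E
```

```text
[0.59910098 0.12742764 0.4065496 ] [-9.01624909e-02  4.51042051e-01  1.24151035e+00  2.66738282e-06
  1.45043856e+00  8.41054204e-02]
0.08003911702682467 0.13002580913030098
0.52 0.13427059552997445
0.59 0.1318169319754015
0.66 0.1292765836303512
[0.08039794 0.08141009] [0.29297786 0.31116359]
```

>>> move_arm(moves="0 0 0 0 0 0.2 0.5;0 0 0 0 -0.005 0.4 0.5;0 0 0 0 -0.007 0.5 0.5;0 0 0 0 -0.007 0.5 0.5")

```text
clock: 3.55
tool_pos: [0.5854, 0.064, 0.1674]
ee_rot: [-0.002, 0.766, 0.643, -0.002]
contact_force: [0.3, 0.2, -0.5]
opening: 0.752
finger_force: 0.0
```

>>> move_arm(moves="0 0 0 0 0 0 -0.2;0 0 0 0 0 0 -0.2;0 0 0 0 0 0 -0.2;0 0 0 0 0 0 -0.2;0 0 0 0 0 0 -0.2", squeeze=20)

```text
clock: 3.97
tool_pos: [0.5885, 0.0637, 0.1722]
ee_rot: [0.001, 0.766, 0.643, 0.001]
contact_force: [-0.3, -0.7, 8.5]
opening: 0.502
finger_force: 20.0
```

>>> move_arm(moves="0 0 0 0 0 -0.04 -0.2;0 0 0 0 0 -0.1 -0.2;0 0 0 0 0 -0.2 -0.2;0 0 0 0 0 -0.32 -0.2;0 0 0 0 0 -0.32 -0.2")

```text
clock: 4.38
tool_pos: [0.589, 0.0637, 0.2389]
ee_rot: [0.003, 0.766, 0.643, 0.003]
contact_force: [-0.2, 0.8, -1.4]
opening: 0.507
finger_force: 20.0
```

```bash
python3 - <<'E'
from plan import *
s=arm.state(); print(s["contact_force"],s["wrist_torque"],s["finger_force"],s["opening"],s["q"])
p,r=cur(); print(p)
d=ori(-10)
plan([((.588,-.02,.24),d),((.540,-.14,.24),d),((.505,-.245,.235),d),((.505,-.245,.198),d)],-0.2,slow=.03)
E
```

```text
[-0.23082795  0.75236292 -1.4403674 ] [-0.05910916 -0.03862327 -0.04493994] 19.99721241183579 0.5073460282038381 [-8.98639735e-02  4.64242363e-01  1.30071955e+00  3.97890522e-05
  1.36887242e+00  8.43936273e-02]
[0.58897618 0.06370989 0.23891658]
0.002 0 0 -0.413 0.068 -0.005 -0.2 | x 3 -> [ 0.588 -0.02   0.24 ]
0 0 0 -0.633 -0.133 -0.001 -0.2 | x 5 -> [ 0.54 -0.14  0.24]
0 0 0 -0.547 -0.081 0.025 -0.2 | x 4 -> [ 0.505 -0.245  0.235]
0 0 0 0 0 0.185 -0.2 | x 2 -> [ 0.505 -0.245  0.198]
```

>>> move_arm(moves="0 0 0 -0.13 0.02 0 -0.2;0 0 0 -0.27 0.045 0 -0.2;0 0 0 -0.413 0.068 0 -0.2;0 0 0 -0.413 0.068 0 -0.2")

```text
clock: 4.72
tool_pos: [0.5864, -0.0242, 0.233]
ee_rot: [0.0, 0.767, 0.641, -0.001]
contact_force: [-0.2, -0.5, -3.3]
opening: 0.508
finger_force: 20.0
```

>>> move_arm(moves="0 0 0 -0.12 -0.025 0 -0.2;0 0 0 -0.26 -0.055 0 -0.2;0 0 0 -0.4 -0.085 0 -0.2;0 0 0 -0.53 -0.11 0 -0.2;0 0 0 -0.633 -0.133 0 -0.2")

```text
clock: 5.13
tool_pos: [0.5376, -0.1413, 0.2332]
ee_rot: [-0.0, 0.766, 0.643, -0.0]
contact_force: [-0.1, -0.0, -2.7]
opening: 0.507
finger_force: 20.0
```

>>> move_arm(moves="0 0 0 -0.15 -0.02 0 -0.2;0 0 0 -0.3 -0.04 0 -0.2;0 0 0 -0.44 -0.065 0 -0.2;0 0 0 -0.547 -0.081 0.02 -0.2;0 0 0 -0.547 -0.081 0.02 -0.2")

```text
clock: 5.55
tool_pos: [0.5021, -0.2479, 0.2285]
ee_rot: [-0.001, 0.767, 0.641, -0.001]
contact_force: [-0.4, -0.5, -3.4]
opening: 0.5
finger_force: 20.0
```

```bash
python3 - <<'E'
from h import *
np.set_printoptions(precision=4,suppress=True)
s=arm.state(); print(s["tool_pos"],s["contact_force"],s["finger_force"],s["opening"])
c=arm.camera("scene"); cv2.imwrite("pics/s2.png",c["image"][200:480,100:500])
W=cloud(c); x,y,z=W[...,0],W[...,1],W[...,2]
m=(abs(x-.505)<.04)&(abs(y+.245)<.05)&(z>.03)&(z<.2)
print(m.sum())
if m.any(): print(np.percentile(z[m],[.5,2,50]))
E
```

```text
[ 0.5021 -0.2479  0.2285] [-0.4351 -0.4642 -3.3903] 19.999295622110367 0.49966888043493873
1
[0.199 0.199 0.199]
```

View pics/s2.png

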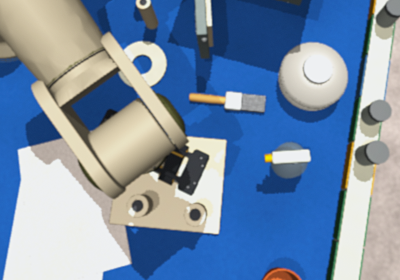

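The crop shows the gripper at (180,170) over the empty half of the slab. The short posts are clear at (138,205) and (195,213), and the brush is untouched at (228,100). I'll lower it in small steps.

>>> move_arm(moves="0 0 0 0 0 0.07 -0.2;0 0 0 0 0 0.14 -0.2;0 0 0 0 0 0.16 -0.2;0 0 0 0 0 0.16 -0.2")

```text
clock: 5.93
tool_pos: [0.5035, -0.2437, 0.1968]
ee_rot: [-0.001, 0.766, 0.643, -0.0]
contact_force: [-0.2, -0.4, -1.1]
opening: 0.504
finger_force: 20.0
```

>>> move_arm(moves="0 0 0 0 0 0.01 -0.2;0 0 0 0 0 0.02 -0.2;0 0 0 0 0 0.02 -0.2;0 0 0 0 0 0.02 -0.2")

```text
clock: 6.27
tool_pos: [0.5037, -0.2449, 0.1943]
ee_rot: [0.0, 0.766, 0.643, 0.0]
contact_force: [-0.2, 0.2, -3.0]
opening: 0.506
finger_force: 20.0
```

>>> move_arm(moves="0 0 0 0 0 0.01 -0.2;0 0 0 0 0 0.02 -0.2;0 0 0 0 0 0.02 -0.2;0 0 0 0 0 0.02 -0.2")

```text
clock: 6.6
tool_pos: [0.5046, -0.2456, 0.1928]
ee_rot: [0.003, 0.766, 0.643, 0.001]
contact_force: [-1.5, 2.4, 13.6]
opening: 0.506
finger_force: 20.0
```

>>> move_arm(moves="0 0 0 0 0 0.005 -0.2;0 0 0 0 0 0.01 -0.2;0 0 0 0 0 0.01 -0.2;0 0 0 0 0 0.01 -0.2")

```text
clock: 6.93
tool_pos: [0.5053, -0.2461, 0.1925]
ee_rot: [0.004, 0.766, 0.643, 0.001]
contact_force: [-1.8, 2.6, 23.5]
opening: 0.506
finger_force: 20.1
```

>>> move_arm(moves="0 0 0 0 0 -0.015 -0.2;0 0 0 0 0 -0.015 -0.2;0 0 0 0 0 -0.015 -0.2")

```text
clock: 7.18
tool_pos: [0.5043, -0.2454, 0.1927]
ee_rot: [0.002, 0.766, 0.643, 0.0]
contact_force: [-1.2, 1.3, 10.4]
opening: 0.506
finger_force: 20.0
```

>>> move_arm(moves="0 0 0 0 0 0 0.2;0 0 0 0 0 0 0.5;0 0 0 0 0 0 0.7;0 0 0 0 0 0 0.7;0 0 0 0 0 0 0.7")

```text
clock: 7.6
tool_pos: [0.5035, -0.2449, 0.1907]
ee_rot: [-0.0, 0.766, 0.643, -0.0]
contact_force: [0.5, -0.1, -0.9]
opening: 0.846
finger_force: 0.0
```

>>> move_arm(moves="0 0 0 0 0 -0.1 0.7;0 0 0 0 0 -0.25 0.7;0 0 0 0 0 -0.4 0.7;0 0 0 0 0 -0.6 0.7;0 0 0 0 0 -0.7 0.7")

```text
clock: 8.02
tool_pos: [0.5039, -0.2451, 0.3352]
ee_rot: [0.002, 0.766, 0.643, 0.001]
contact_force: [-0.4, -0.5, 1.3]
opening: 0.852
finger_force: 0.0
```

```bash
python3 - <<'E'
from h import *
np.set_printoptions(precision=4,suppress=True)
for n in("wrist","scene","top"):
  c=arm.camera(n)
  W=cloud(c); x,y,z=W[...,0],W[...,1],W[...,2]
  m=(abs(x-.505)<.05)&(abs(y+.245)<.06)&(abs(z-.21)<.008)
  if m.sum()>50:
    P=(W[m][:,:2]*1000).astype(np.float32); print(n,m.sum(),cv2.minEnclosingCircle(P),np.median(W[m][:,2]))
print(arm.state()["q"])
E
```

```text
wrist 3107 ((502.1398010253906, -241.7792205810547), 22.528478622436523) 0.21176293537313645
scene 265 ((508.65313720703125, -244.12100219726562), 21.5756893157959) 0.21025110544729841
top 75 ((508.5372009277344, -224.0745849609375), 17.58684539794922) 0.21034560939842795
[-0.6619  0.3495  1.2289 -0.      1.5608 -0.4875]
```

```bash
cat >> plan.py <<'E'
def flip(o): return o*R.from_rotvec([0,0,np.pi])
def near(o,r): return min((o,flip(o)),key=lambda a:(r.inv()*a).magnitude())
ex=np.array([.035,.9994]); ey=np.array([-.9994,.035]); H=np.array([.462,.191])
def door(q,out=.030,arm_len=.15,z=.125):
    u=-math.sin(q)*ex-math.cos(q)*ey; n=-math.cos(q)*ex+math.sin(q)*ey
    return np.r_[H+arm_len*u+out*n,z]
E
python3 - <<'E'
from plan import *
p,r=cur()
for o in (ori(head=35,lean=55),flip(ori(head=35,lean=55))): print(np.degrees((r.inv()*o).magnitude()))
o=near(ori(head=35,lean=55),r)
print(door(1.226),door(0))
S=Slerp([0,1],R.concatenate([r,o]))
q=door(1.226,.07)
plan([((.47,-.15,.34),S(.4)),((q[0],q[1]-.04,.30),o)],-1)
E
```

```text
140.23917548357906
69.94917259929184
[0.47915703 0.03899267 0.125     ] [0.61086  0.155768 0.125   ]
-0.048 0.116 0.092 0.439 -0.249 -0.042 -1 | x 4 -> [ 0.47 -0.15  0.34]
-0.036 0.087 0.069 0.22 -0.232 0.173 -1 | x 3 -> [ 0.456 -0.082  0.32 ]
-0.036 0.086 0.07 0.114 -0.289 0.189 -1 | x 3 -> [ 0.441 -0.013  0.3  ]
```

>>> move_arm(moves="-0.048 0.116 0.092 0.439 -0.249 -0.042 -1;-0.048 0.116 0.092 0.439 -0.249 -0.042 -1;-0.048 0.116 0.092 0.439 -0.249 -0.042 -1;-0.048 0.116 0.092 0.439 -0.249 -0.042 -1")

```text
clock: 8.5
tool_pos: [0.4689, -0.1467, 0.3389]
ee_rot: [-0.06, 0.835, 0.513, 0.188]
contact_force: [0.6, -0.5, 0.5]
opening: 0.573
finger_force: 0.0
```

>>> move_arm(moves="-0.036 0.087 0.069 0.22 -0.232 0.173 -1;-0.036 0.087 0.069 0.22 -0.232 0.173 -1;-0.036 0.087 0.069 0.22 -0.232 0.173 -1;-0.036 0.087 0.069 0.22 -0.232 0.173 -1")

```text
clock: 8.83
tool_pos: [0.4537, -0.0804, 0.3167]
ee_rot: [-0.103, 0.855, 0.394, 0.319]
contact_force: [-0.5, 0.3, 0.3]
opening: 0.268
finger_force: 0.0
```

>>> move_arm(moves="-0.036 0.086 0.07 0.114 -0.289 0.189 -1;-0.036 0.086 0.07 0.114 -0.289 0.189 -1;-0.036 0.086 0.07 0.114 -0.289 0.189 -1;-0.036 0.086 0.07 0.114 -0.289 0.189 -1;-0.036 0.086 0.07 0.114 -0.289 0.189 -1")

```text
clock: 9.25
tool_pos: [0.441, -0.0137, 0.2993]
ee_rot: [-0.139, 0.847, 0.267, 0.438]
contact_force: [-0.2, -0.5, 0.2]
opening: 0.002
finger_force: 0.0
```

```bash
python3 - <<'E'
from plan import *
p,r=cur(); print(p,r.as_matrix()[:,2],arm.state()["q"])
o=near(ori(head=35,lean=55),r); print("err deg",np.degrees((r.inv()*o).magnitude()))
a=door(1.226,.07); b=door(1.226,.042)
plan([((a[0],a[1]-.02,.2),o),(a,o),(b,o)],-1)
E
```

```text
[ 0.44095302 -0.01365639  0.29929211] [ 0.66835308  0.46879377 -0.57752624] [-0.80997414 -0.1418736   2.13344637  1.03658056  1.21682223 -0.2741594 ]
err deg 0.2834418778717805
0 0.002 0 -0.371 -0.083 0.335 -1 | x 3 -> [0.441 0.007 0.2  ]
0 0 0 -0.275 -0.081 0.262 -1 | x 2 -> [0.441 0.027 0.125]
0 0 0 0.077 0.041 0.109 -1 | x 1 -> [0.468 0.035 0.125]
```

```bash
python3 - <<'E'
from plan import *
p,r=cur()
o=near(ori(head=35,lean=50),r)
a=door(1.226,.075,z=.148); b=door(1.226,.045,z=.148)
p,r=plan([((a[0],a[1]-.02,.21),o),(a,o),(b,o)],-1)
print("push")
# sweep: heading blends 35 -> 88
for q in (1.1,.95,.8,.65,.5,.36,.24,.15):
    h=35+(88-35)*(1.226-q)/1.15
    t=door(q,.034,z=.148-.02*(1.226-q)/1.15)
    p,r=plan([(t,near(ori(head=h,lean=50),r))],-1,p,r)
E
```

```text
0 -0.026 0 -0.344 -0.09 0.287 -1 | x 3 -> [0.436 0.005 0.21 ]
0 0 0 -0.201 -0.082 0.243 -1 | x 2 -> [0.436 0.025 0.148]
0 0 0 0.092 0.045 0.11 -1 | x 1 -> [0.465 0.034 0.148]
push
0.024 0 -0.021 0.081 0.059 0.113 -1 | x 1 -> [0.494 0.041 0.146]
0.03 0 -0.025 0.057 0.047 0.089 -1 | x 1 -> [0.517 0.047 0.143]
0.029 0 -0.024 0.059 0.045 0.09 -1 | x 1 -> [0.537 0.057 0.141]
0.03 0 -0.025 0.059 0.041 0.091 -1 | x 1 -> [0.557 0.07  0.138]
0.029 0 -0.025 0.06 0.038 0.092 -1 | x 1 -> [0.574 0.085 0.135]
0.028 0 -0.023 0.056 0.033 0.086 -1 | x 1 -> [0.587 0.102 0.133]
0.023 0 -0.019 0.049 0.027 0.074 -1 | x 1 -> [0.597 0.118 0.131]
0.018 0 -0.015 0.037 0.019 0.056 -1 | x 1 -> [0.603 0.13  0.129]
```

>>> move_arm(moves="0 -0.026 0 -0.344 -0.09 0.287 -1;0 -0.026 0 -0.344 -0.09 0.287 -1;0 -0.026 0 -0.344 -0.09 0.287 -1;0 -0.026 0 -0.344 -0.09 0.287 -1")

```text
clock: 9.58
tool_pos: [0.4368, 0.0063, 0.2088]
ee_rot: [-0.129, 0.864, 0.272, 0.403]
contact_force: [0.3, 0.2, 0.2]
opening: 0.006
finger_force: 0.0
```

>>> move_arm(moves="0 0 0 -0.1 -0.04 0.12 -1;0 0 0 -0.201 -0.082 0.243 -1;0 0 0 -0.201 -0.082 0.243 -1;0 0 0 -0.201 -0.082 0.243 -1")

```text
clock: 9.92
tool_pos: [0.4377, 0.026, 0.1491]
ee_rot: [-0.129, 0.864, 0.272, 0.405]
contact_force: [0.4, 0.2, 0.6]
opening: 0.005
finger_force: 0.0
```

>>> move_arm(moves="0 0 0 0.03 0.015 0.037 -1;0 0 0 0.06 0.03 0.073 -1;0 0 0 0.092 0.045 0.11 -1;0 0 0 0.092 0.045 0.11 -1")

```text
clock: 10.25
tool_pos: [0.4679, 0.0344, 0.1514]
ee_rot: [-0.127, 0.863, 0.272, 0.407]
contact_force: [0.7, 0.4, 0.6]
opening: 0.004
finger_force: 0.0
```

```bash
python3 - <<'E'
from h import *
from plan import *
p,r=cur(); print(p,arm.state()["q"],arm.state()["contact_force"])
o=near(ori(head=35,lean=50),r); print("err",np.degrees((r.inv()*o).magnitude()))
c=arm.camera("scene"); cv2.imwrite("pics/s3.png",c["image"][80:400,150:470])
E
```

```text
[0.4679255  0.03441913 0.15143862] [-0.58852944  0.17489041  2.26722165  1.30628324  0.83795593 -0.63713148] [0.67105782 0.41153327 0.55934459]
err 0.46651316322401526
```

View pics/s3.png

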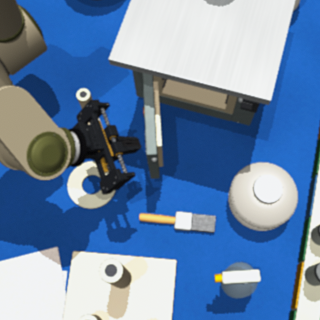

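The fingertips (135,145) are just short of the door's outer face (150,140). The tall post stands on the slab at (113,272). Now the push.

>>> move_arm(moves="0.006 0 -0.005 0.02 0.015 0.028 -1;0.012 0 -0.01 0.04 0.03 0.056 -1;0.018 0 -0.016 0.06 0.045 0.085 -1;0.024 0 -0.021 0.081 0.059 0.113 -1")

```text
clock: 10.63
tool_pos: [0.4955, 0.0409, 0.148]
ee_rot: [-0.147, 0.848, 0.315, 0.399]
contact_force: [-1.4, -0.3, 0.4]
opening: 0.004
finger_force: 0.5
```

>>> move_arm(moves="0.01 0 -0.008 0.019 0.016 0.03 -1;0.02 0 -0.017 0.038 0.031 0.06 -1;0.03 0 -0.025 0.057 0.047 0.089 -1")

```text
clock: 10.88
tool_pos: [0.5174, 0.0474, 0.1454]
ee_rot: [-0.171, 0.827, 0.367, 0.389]
contact_force: [-1.5, -0.1, 0.0]
opening: 0.009
finger_force: 0.5
```

>>> move_arm(moves="0.01 0 -0.008 0.02 0.015 0.03 -1;0.02 0 -0.016 0.04 0.03 0.06 -1;0.029 0 -0.024 0.059 0.045 0.09 -1")

```text
clock: 11.13
tool_pos: [0.5385, 0.057, 0.143]
ee_rot: [-0.194, 0.805, 0.415, 0.378]
contact_force: [-1.1, 0.8, 0.6]
opening: 0.006
finger_force: 0.5
```

>>> move_arm(moves="0.01 0 -0.008 0.02 0.014 0.03 -1;0.02 0 -0.017 0.04 0.028 0.06 -1;0.03 0 -0.025 0.059 0.041 0.091 -1")

```text
clock: 11.38
tool_pos: [0.5577, 0.0697, 0.1405]
ee_rot: [-0.216, 0.778, 0.464, 0.365]
contact_force: [-1.2, -1.0, 0.2]
opening: 0.002
finger_force: 0.5
```

Contact force is light and tracking is good.

>>> move_arm(moves="0.01 0 -0.008 0.02 0.013 0.03 -1;0.02 0 -0.017 0.04 0.026 0.06 -1;0.029 0 -0.025 0.06 0.038 0.092 -1")

```text
clock: 11.63
tool_pos: [0.5748, 0.0851, 0.138]
ee_rot: [-0.237, 0.748, 0.51, 0.352]
contact_force: [-1.2, -0.5, 0.9]
opening: 0.003
finger_force: 0.5
```

>>> move_arm(moves="0.009 0 -0.008 0.019 0.011 0.029 -1;0.019 0 -0.016 0.038 0.022 0.058 -1;0.028 0 -0.023 0.056 0.033 0.086 -1")

```text
clock: 11.88
tool_pos: [0.5884, 0.1016, 0.1357]
ee_rot: [-0.257, 0.718, 0.552, 0.337]
contact_force: [-1.1, -0.9, 0.6]
opening: 0.003
finger_force: 0.4
```

>>> move_arm(moves="0.008 0 -0.006 0.016 0.009 0.025 -1;0.016 0 -0.012 0.032 0.018 0.05 -1;0.023 0 -0.019 0.049 0.027 0.074 -1")

```text
clock: 12.13
tool_pos: [0.5982, 0.1171, 0.1337]
ee_rot: [-0.272, 0.692, 0.585, 0.324]
contact_force: [-0.5, -0.7, 0.8]
opening: 0.006
finger_force: 0.4
```

```bash
python3 - <<'E'
from plan import *
s=arm.state(); print(s["q"],s["contact_force"])
p,r=cur()
for q,out in ((.15,.034),(.08,.032),(.035,.03),(0.0,.028),(-.02,.026)):
    h=35+(88-35)*(1.226-max(q,0.08))/1.15
    p,r=plan([(door(q,out,z=.13),near(ori(head=h,lean=50),r))],-1,p,r)
E
```

```text
[-0.31820012  0.63702915  1.56682087  0.91553025  1.27793419 -0.58967039] [-0.51503136 -0.66831767  0.79091408]
0.019 -0.001 -0.015 0.029 0.014 0.064 -1 | x 1 -> [0.603 0.13  0.13 ]
0.013 0 -0.011 0.04 0.015 0.047 -1 | x 1 -> [0.607 0.142 0.13 ]
0 0 0 0.028 0.009 0.033 -1 | x 1 -> [0.61  0.151 0.13 ]
0 0 0 0.023 0.006 0.028 -1 | x 1 -> [0.611 0.158 0.13 ]
0 0 0 0.016 0.002 0.019 -1 | x 1 -> [0.612 0.163 0.13 ]
```

>>> move_arm(moves="0.006 0 -0.005 0.01 0.005 0.021 -1;0.012 0 -0.01 0.02 0.01 0.042 -1;0.019 0 -0.015 0.029 0.014 0.064 -1")

```text
clock: 12.38
tool_pos: [0.6031, 0.1309, 0.1291]
ee_rot: [-0.286, 0.669, 0.61, 0.314]
contact_force: [-0.8, -1.2, 0.0]
opening: 0.002
finger_force: 0.4
```

>>> move_arm(moves="0.004 0 -0.004 0.013 0.005 0.016 -1;0.008 0 -0.008 0.026 0.01 0.032 -1;0.013 0 -0.011 0.04 0.015 0.047 -1")

```text
clock: 12.63
tool_pos: [0.6071, 0.1436, 0.1285]
ee_rot: [-0.294, 0.653, 0.628, 0.306]
contact_force: [0.2, -1.1, 0.6]
opening: 0.004
finger_force: 0.3
```

>>> move_arm(moves="0 0 0 0.01 0.003 0.011 -1;0 0 0 0.02 0.006 0.022 -1;0 0 0 0.028 0.009 0.033 -1;0 0 0 0.028 0.009 0.033 -1")

```text
clock: 12.97
tool_pos: [0.609, 0.1524, 0.1286]
ee_rot: [-0.294, 0.653, 0.627, 0.306]
contact_force: [0.1, 0.7, -0.1]
opening: 0.003
finger_force: 0.0
```

>>> move_arm(moves="0 0 0 0.008 0.002 0.01 -1;0 0 0 0.016 0.004 0.02 -1;0 0 0 0.023 0.006 0.028 -1;0 0 0 0.023 0.006 0.028 -1")

```text
clock: 13.3
tool_pos: [0.6102, 0.1572, 0.1284]
ee_rot: [-0.293, 0.653, 0.628, 0.305]
contact_force: [-8.6, -17.6, 5.0]
opening: 0.003
finger_force: 8.9
```

>>> move_arm(moves="0 0 0 -0.05 0 -0.06 -1;0 0 0 -0.12 0 -0.14 -1;0 0 0 -0.2 0 -0.24 -1;0 0 0 -0.3 0 -0.36 -1;0 0 0 -0.3 0 -0.36 -1")

```text
clock: 13.72
tool_pos: [0.6075, 0.0612, 0.1284]
ee_rot: [-0.293, 0.655, 0.626, 0.307]
contact_force: [0.4, 0.1, 1.3]
opening: 0.003
finger_force: 0.0
```

```bash
python3 - <<'E'
from h import *
np.set_printoptions(precision=4,suppress=True)
s=arm.state(); print(s["tool_pos"],s["contact_force"])
for n in("wrist","scene","top"):
  c=arm.camera(n); cv2.imwrite(f"pics/{n}9.png",c["image"])
  W=cloud(c); x,y,z=W[...,0],W[...,1],W[...,2]
  m=(x>.47)&(x<.66)&(y>.08)&(y<.2)&(z>.06)&(z<.21)
  if m.sum()>50:
    P=W[m]; print(n,m.sum())
    for a in np.arange(.48,.66,.02):
      k=abs(P[:,0]-a)<.01
      if k.sum()>5: print(round(a,2),np.median(P[k,1]).round(4),k.sum())
  for nm,cx,cy,h in(("post",.505,-.243,.21),("A",.589,-.334,.09),("B",.471,-.347,.09)):
    k=(abs(x-cx)<.04)&(abs(y-cy)<.04)&(abs(z-h)<.007)
    if k.sum()>50: print(n,nm,cv2.minEnclosingCircle((W[k][:,:2]*1000).astype(np.float32)))
E
```

```text
[0.6075 0.0612 0.1284] [0.3599 0.052  1.3217]
wrist 75723
0.48 0.1761 7997
0.5 0.1754 8200
0.52 0.1746 8016
0.54 0.1737 8323
0.56 0.1732 8146
0.58 0.1724 8063
0.6 0.1694 8206
0.62 0.1687 8109
0.64 0.1702 7942
0.66 0.17 2721
scene 2364
0.48 0.1764 250
0.5 0.1755 250
0.52 0.1749 232
0.54 0.1739 248
0.56 0.1733 249
0.58 0.1727 248
0.6 0.1701 253
0.62 0.1692 254
0.64 0.1702 256
0.66 0.1702 124
scene post ((506.4259338378906, -238.04019165039062), 22.306201934814453)
scene A ((591.43701171875, -335.7994689941406), 22.256277084350586)
scene B ((472.9890441894531, -348.1739807128906), 22.557533264160156)
top post ((502.1139221191406, -235.92111206054688), 22.59043312072754)
top A ((587.5142822265625, -333.32830810546875), 22.89291763305664)
top B ((468.24224853515625, -346.3990783691406), 22.96794891357422)
```

View pics/wrist9.png

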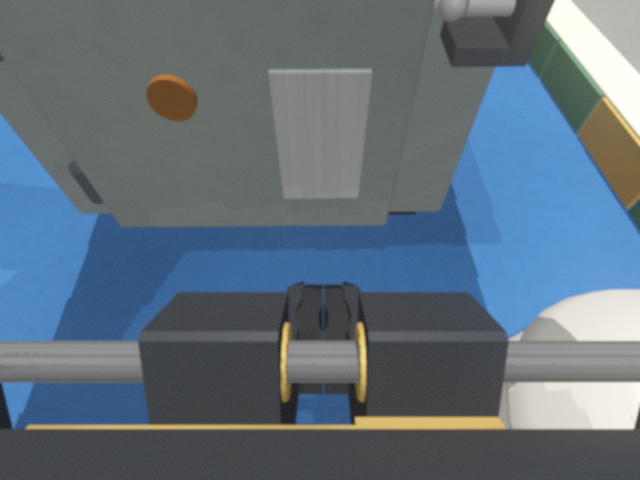

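The wrist view shows the door flush, with the push plate at (320,133) level beside the catch block at (490,40). The door face is parallel to the kiln front, which is the shut angle, and the tall post stands on the slab.

```bash
python3 -c "
from cell import arm
print(arm.hand_in())"
```

```text
the job is handed in; nothing more can be done
None
```

I stood the tall post upright on the slab's empty half and pushed the door shut onto its catch. After I backed the arm off, the cameras showed the door flush and the two short posts unmoved; I didn't re-measure the bowls or brush, and the job is handed in with no verdict returned.

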